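# Walk a cast plaque block round to face the fence

### The job

The heavy cast plaque block stands askew on the bench. Pushing at its corners with the fingertips, first one end and then the other, walk it round on the spot, clear of the steel fence and without letting it wander by more than half its length, until one of its two long sides squarely faces the fence; only then push it up until that long side lies flush against the fence, not overhanging either end. Never lift or tip the block, do not let it touch the fence while it is still crooked, and leave everything else where it is.

Things in the scene. Friction and masses are not known exactly. Their poses are not given: they have to be found in the camera images.
- block: the heavy block: a rectangular cast aluminium plaque block with a black top panel and a bright rim, 100 mm (its x) by 150 mm (its y, the long way) by 30 mm high, about 0.95 kg, loose on the bench and too wide to grip; origin at the centre of its underside, z up. Both long sides (facing its +x and -x) serve equally. It slides with several newtons of friction and stops as soon as it is not pushed
- fence: the fence: a fixed upright steel strip, 300 mm long (its y), 45 mm high, 10 mm thick, bolted down by a flange behind it. Origin at the foot of its front face, half-way along; the front face lies in its y-z plane, looks along its -x (towards the robot), and the fence's thickness and flange lie on the +x side. With the block flush the block's origin is at x = -0.050 in this frame, at the same height
- tin: bystander: round steel tin, 66 mm across, 36 mm high, to the left of the block (robot's view); origin at the centre of its underside
- brush: bystander: hand brush lying to the right of the block; origin under its middle
- small_plaque: bystander: small finished plaque, 60 by 90 by 12 mm, lying behind the fence; origin at the centre of its underside
- screwdriver: bystander: screwdriver lying behind the fence; origin under its middle
- hammer: bystander: hammer lying well to the left; origin under its middle
- jar: bystander: lacquer jar, 70 mm across, 90 mm high, well to the right; origin at the centre of its underside
Things that resemble listed ones, but are neither listed nor needed, are in the scene too. Of the things like the block, leave any that is yellow; of the rest the smaller one is meant.

How it is judged:
On the way:
1. the block is turned until a long side faces the fence (within 10 degrees), still at least 5 mm clear of it, its centre within 75 mm (half its length) of where it started (angle between the y axis of block and the y axis of fence, either way round below 0.175 rad and x of block in the frame of fence below -0.055 m and distance of block from where it was at the start of the episode below 0.075 m), for 0.2 s.
At the end, for the whole second after the job is handed in: The block lies flat and at rest with a long side against the fence's front face: parallel within 2.3 degrees, gap at most 3.5 mm, its long side within the fence's length (centres within 78 mm along the fence); the bystanders are within 20 mm of where they were (angle between the y axis of block and the y axis of fence, either way round below 0.04 rad and x of block in the frame of fence between -0.0535 and -0.045 m and y of block in the frame of fence between -0.078 and 0.078 m and height (world z) of block below 0.004 m and angle between block's own z axis and vertical below 0.04 rad and linear speed of block below 0.01 m/s and distance of each of tin, brush, small_plaque, screwdriver, hammer, jar from where it was at the start of the episode below 0.02 m); the robot touches nothing.
It fails at once if the block is lifted or tipped (height (world z) of block above 0.008 m or angle between block's own z axis and vertical above 0.12 rad).
It fails at once if the block strikes the fence while still crooked (more than 15 degrees) (contact force between block and fence above 0.5 N and angle between the y axis of block and the y axis of fence, either way round above 0.26 rad).
It fails at once if a bystander is moved more than 20 mm (distance of any of tin, brush, small_plaque, screwdriver, hammer, jar from where it was at the start of the episode above 0.02 m).
It also fails if it takes over 61 s, if anything falls off the work surface, if the arm or the gripper's body presses on something with over 40 N, if the wrist force passes 120 N, or if a joint passes its speed limit or range.

### The arm

A 6-joint arm with a two-finger parallel gripper is mounted at the origin on the work surface. World frame = base frame: x ahead of the robot, y to its left, z up, the work surface at z = 0. Lengths are in m, angles in rad, forces in N, time in s.
With the tool pointing down it reaches from about 0.225 to 0.875 m from the base axis. Payload 3.4 kg.
Tool frame: the origin (TCP) lies on the centre line of the jaws, within the pads' length; the fingertips stand 17 mm ahead of it and the grasp point (between the pads) lies 2 mm behind it (nose_length is the distance from the TCP to the fingertips, in m); z points along the fingers, y is the line along which they close (so a half turn about z gives the same grasp; the last joint's range is limited). The gripper opens to 85 mm and grips with 20 to 120 N. Pads are 22 mm wide; open, the fingers measure 114 mm over their backs; the gripper's body (76 mm by 85 mm) begins 54 mm behind the grasp point. The pads swing forward as they close: fully open they stand 13 mm farther back than shut.
Start: joints at [1.048, 0.276, 1.505, -0, 1.361, -0.121], TCP at [0.225, 0.529, 0.228] pointing down, gripper open.
Joint ranges: [-2.89, 2.89], [-0.75, 2.08], [0.22, 2.7], [-1.18, 4.32], [0.11, 2.71], [-2.7, 2.7]. Speed limits (rad/s): [2.57, 2.57, 3.14, 3.14, 3.14, 3.14].

### API

Orientations are given as a unit quaternion [w, x, y, z].
In Python, from rig import get_state, get_image, sign_off, find_in, place_of, nose_length gives the robot as it stands.
- The arm moves only by the tool apply_moves, never from a script. Its argument "deltas" is one flat list of numbers, 5 for each row, row after row: the finger opening in mm, from 0 to 85.4, then the shift along the tool's x, y, z in mm, then the turn about the tool's z in degrees. A call has 1 to 12 rows; each row is the pose to reach, as a shift and turn from the pose commanded when the call began, along the tool's axes at that moment; what a row does not reach only later rows make up. A row lasts 1/12 s, in which the tool goes at most 41.7 mm and 7.16 degrees, less where a joint would pass 70% of its speed; a pose out of reach is approached as far as the arm can. A call with a gripper value outside its range is refused whole. The fingers move at their own pace and stop on an object; "squeeze" is the grip in N (left out, the last holds). Time passes only in rows, so rows that repeat a pose let the fingers close. It gives the time, the measured TCP pose, the force, the opening and the grip force at its end, in the units of the state.
- get_state(): the state, without advancing time (a new reading comes with each control period).
- get_image(name): name is "scene" or "side" or "wrist"; returns a dict with "frame" (400x640x3 uint8, red, green, blue), "K" (3x3 intrinsics, pixels), "k1" (the pictures are not rectified: a ray, as slopes to the right and down, at radius r is drawn at 1 + k1 r^2 times it, then the intrinsics apply), "position" and "orientation" of the camera in the world. Camera axes: x right, y down, z forward; pixel columns grow to the right and rows downward; lengths in m; the calibration is good to about 2 mm. A picture is of the moment at which its call begins. There is no depth.
- sign_off(): hands the job in; it is judged then, once.
Trained networks look in a picture, given as the dict that the camera call returned (one of the last four; its "shot" number tells which), for a name from the list of things; names that differ only in an ending like _2 or _b are one class to them, and where a whole thing is asked for, a point or a joint stands for the part that bears it (a point fixed in the world has none). Each returns a list of dicts, best first, with "score" (0 to 1); they miss things now and then, are a little off and sometimes report something else, mostly with a low value. They report only what shows in the picture. A call takes as long as a camera call. They do not tell look-alikes from the thing itself.
- find_in(query, picture): "point" ([column, row] in pixels, amid what is visible of it).
- place_of(query, picture): "point" ([column, row] in pixels: a listed point, or the origin of a listed thing).
The state is a dict: "clock": time; "qpos": joint angles; "qd": joint speeds; "effort": joint torques, N m; "position": TCP position; "ee_rot": TCP orientation; "contact_force": force on the tool from outside, world axes, zero at the start; "moment": the same for the moment, N m; "width": finger opening in m; "gripper_force": force on a finger pad.
Only numpy, scipy, OpenCV 4.12 (cv2) and the standard library are available. Lean on these libraries where they do the work, as an engineer would, in place of code of your own. Each camera call takes 0.05 s, during which the arm holds its last target. There are 200 camera calls.

## Working session

There is one attempt and no reset: what is moved stays moved. The work goes in short steps, Python scripts to look and compute and a tool call to move; the robot and the scene stay as the last step left them, time stands still between calls to the robot, and variables do not carry over. Pictures are saved under pics/ and viewed, at most 10 in all, crops included, and the job is handed in when it is done.

Besides the shell and the picture viewer there is one more tool, called after "Emit:" by a JSON object that holds its "name" and its "arguments". apply_moves: Moves the arm, as the interface text tells. Its arguments: {"type":"object","properties":{"deltas":{"type":"array"},"squeeze":{"type":"number"}},"required":["deltas"]}

```bash
mkdir -p pics
python3 - <<'E'
from rig import *
import cv2
print(get_state())
for n in ["scene","side"]:
    im=get_image(n); cv2.imwrite(f"pics/{n}0.png",im["frame"][:,:,::-1])
    print(n,im["K"],im["k1"],im["position"],im["orientation"])
    for q in ["block","fence","tin","brush","small_plaque","screwdriver","hammer","jar"]:
        print(q,[(d["point"],round(d["score"],2)) for d in place_of(q,im)][:4])
E
```

```text
{'clock': 0.0, 'qpos': array([ 1.04801111e+00,  2.76614239e-01,  1.50611377e+00,  1.75064297e-05,
        1.36072155e+00, -1.21012467e-01]), 'qd': array([ 0.00024093,  0.00075997, -0.0017882 ,  0.00064089, -0.00129592,
        0.00073087]), 'effort': array([-1.36408216e-03, -4.16770434e+01, -2.45809078e+01, -4.38929574e-04,
        1.11592459e-02, -4.38931792e-06]), 'position': array([0.22459282, 0.52874662, 0.22683647]), 'ee_rot': array([-3.01852791e-04,  1.99539669e-01,  9.79889309e-01, -8.78056815e-04]), 'contact_force': array([-0.91685307,  0.64034479, -0.19598314]), 'moment': array([-0.02898699, -0.05390703,  0.02017621]), 'gripper_force': 0.0, 'width': 0.08527107831189758}
scene [[382.16179469   0.         315.18188024]
 [  0.         382.16179469 200.49362087]
 [  0.           0.           1.        ]] -0.07299097097376035 [0.95697931 0.43265786 1.11316373] [-0.09582639  0.35132107  0.90039242 -0.23808464]
block [([332.1, 123.0], 0.88), ([325.1, 197.9], 0.73), ([407.0, 209.1], 0.56), ([227.9, 131.3], 0.24)]
fence [([282.6, 218.6], 0.94)]
tin [([362.5, 240.5], 0.69)]
brush [([267.1, 152.7], 0.62)]
small_plaque [([287.6, 268.1], 0.84), ([439.5, 272.0], 0.68), ([268.1, 148.9], 0.16)]
screwdriver [([246.6, 219.2], 0.55), ([267.2, 148.6], 0.46)]
hammer [([436.6, 272.8], 0.8)]
jar []
side [[377.17870158   0.         318.89994608]
 [  0.         377.17870158 202.17097262]
 [  0.           0.           1.        ]] 0.0024511928285532495 [-0.04069742 -0.60032623  1.05649428] [-0.30388325  0.87207493 -0.36452133  0.11943404]
block [([302.2, 295.3], 0.84), ([234.4, 203.6], 0.7), ([309.0, 211.5], 0.66)]
fence [([350.7, 190.9], 0.93)]
tin []
brush [([379.0, 254.9], 0.85)]
small_plaque [([341.1, 159.5], 0.61), ([350.2, 190.4], 0.35)]
screwdriver [([385.4, 189.5], 0.81), ([380.3, 254.7], 0.46), ([341.1, 159.3], 0.45)]
hammer [([218.4, 158.0], 0.94)]
jar [([429.3, 283.1], 0.94)]
```

View pics/scene0.png

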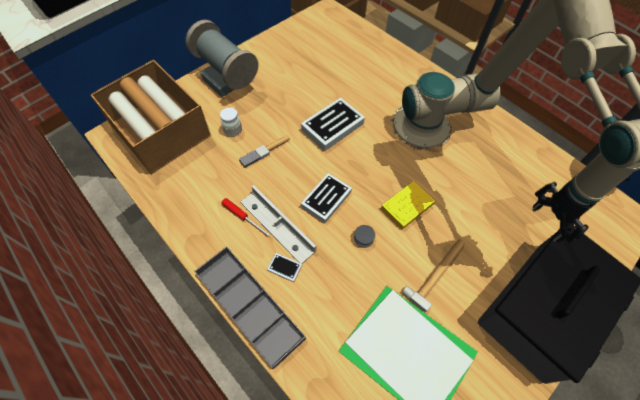

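View pics/side0.png

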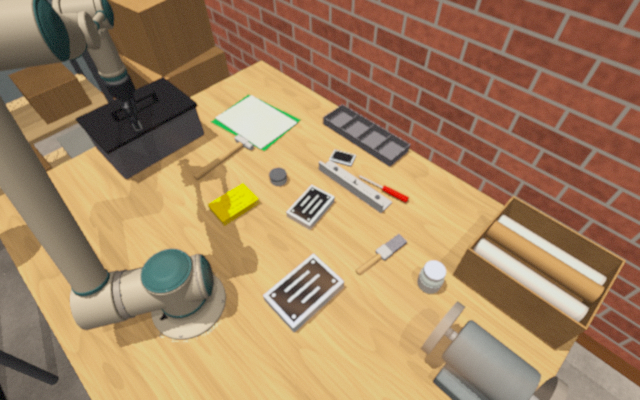

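The scene shows three block-like things: black (332,123), larger; black (326,197), in front of the fence; and yellow (408,205). Yellow is excluded and of the two black ones the smaller is (326,197). I'll confirm that in an enlarged crop.

```bash
cat > h.py <<'E'
from rig import *
import numpy as np, cv2
from scipy.spatial.transform import Rotation as R
from scipy.optimize import minimize
def cam(im):
    q=np.array(im["orientation"]); return R.from_quat(np.r_[q[1:],q[0]]).as_matrix()
def proj(im,P):
    p=(np.atleast_2d(P)-im["position"])@cam(im); s=p[:,:2]/p[:,2:]
    s=s*(1+im["k1"]*(s**2).sum(1,keepdims=True)); K=im["K"]
    return s*[K[0,0],K[1,1]]+[K[0,2],K[1,2]]
def unproj(im,uv,z):
    K=im["K"]; d=(np.array(uv,float)-[K[0,2],K[1,2]])/[K[0,0],K[1,1]]; s=d.copy()
    for _ in range(20): s=d/(1+im["k1"]*(s**2).sum())
    r=cam(im)@np.r_[s,1]; return im["position"]+r*(z-im["position"][2])/r[2]
def box(x,y,t,lx=.1,ly=.15,h=.03):
    c=np.array([[a*lx/2,b*ly/2,z] for z in(0,h) for a,b in((1,1),(1,-1),(-1,-1),(-1,1))])
    return c@np.array([[np.cos(t),np.sin(t),0],[-np.sin(t),np.cos(t),0],[0,0,1]])+[x,y,0]
S=4
def soft(im,c,r):  # low-saturation mask in upsampled window around pixel c
    x0,y0=int(c[0]-r),int(c[1]-r); f=im["frame"][y0:y0+2*r,x0:x0+2*r]
    f=cv2.resize(f,None,fx=S,fy=S,interpolation=cv2.INTER_CUBIC).astype(float)
    mx=f.max(2); sat=(mx-f.min(2))/(mx+1)
    return (sat<.25).astype(np.uint8),(x0,y0)
E
python3 - <<'E'
from h import *
out=[]
for n,c in(("scene",(305,215)),("side",(325,190))):
    im=get_image(n); x,y=c
    f=im["frame"][y-50:y+50,x-65:x+65,::-1]; out.append(cv2.resize(f,None,fx=6,fy=6,interpolation=cv2.INTER_CUBIC)[:, :])
    for k in place_of("block",im): print(n,k["point"],unproj(im,k["point"],0))
    for q in("fence","tin","brush"): print(q,[unproj(im,k["point"],0).round(3) for k in place_of(q,im)[:1]])
cv2.imwrite("pics/c1.png",out[0]);cv2.imwrite("pics/c2.png",out[1])
E
```

```text
scene [324.4, 201.6] [ 0.50141407 -0.0066726   0.        ]
scene [408.8, 209.3] [0.31442687 0.20494939 0.        ]
scene [329.0, 127.9] [ 0.26870992 -0.22736628  0.        ]
fence [array([ 0.646, -0.041,  0.   ])]
tin [array([0.5  , 0.178, 0.   ])]
brush [array([ 0.51 , -0.315,  0.   ])]
side [306.9, 209.6] [0.48364981 0.00122016 0.        ]
side [237.0, 203.5] [0.32843146 0.19909202 0.        ]
side [303.1, 294.2] [ 0.25580531 -0.21851219  0.        ]
fence [array([ 0.653, -0.052,  0.   ])]
tin [array([0.515, 0.19 , 0.   ])]
brush []
```

View pics/c1.png

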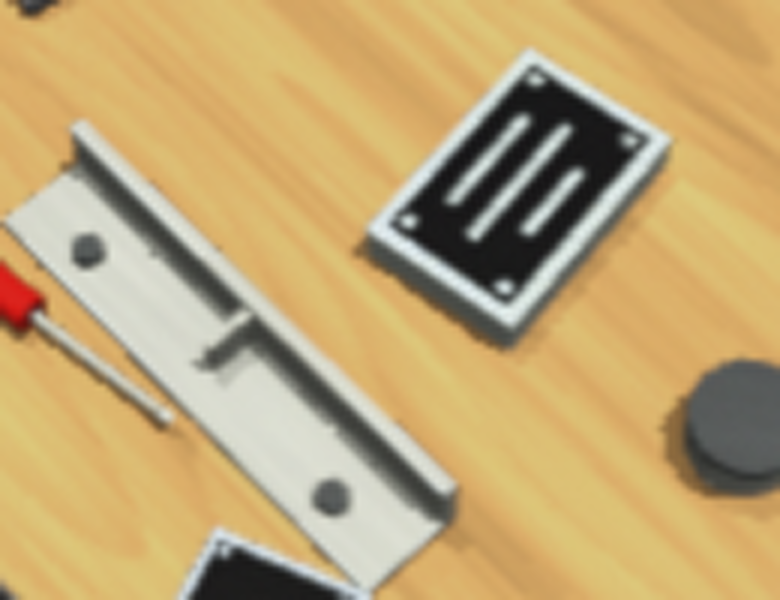

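View pics/c2.png

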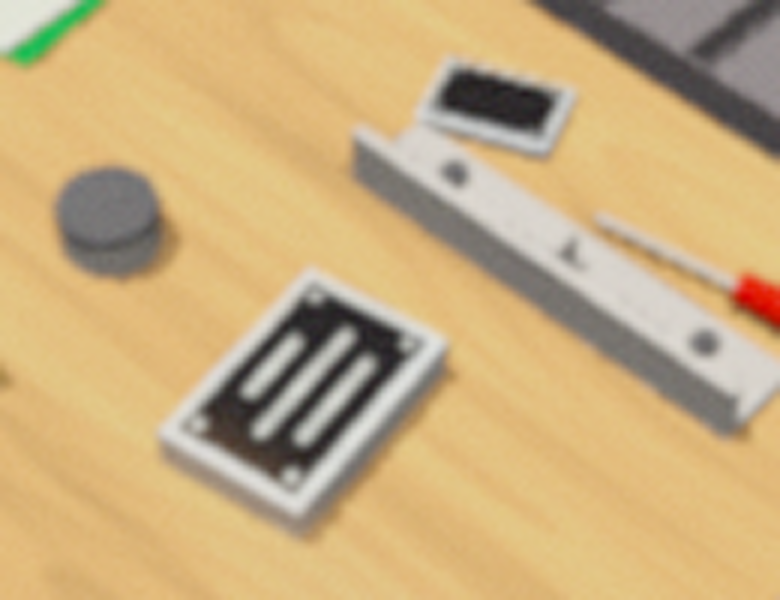

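The crops show the smaller black plaque block (top corners at about (530,52), (668,140), (510,325), (372,232) in the scene crop) with its short end towards the fence. It is the one meant. Next I fit the block and the fence.

```bash
cat >> h.py <<'E'
def fit(ims,p0,r=38,ret=False):
    ms=[]
    for im in ims:
        c=proj(im,[[p0[0],p0[1],.015]])[0]; m,o=soft(im,c,r)
        h=cv2.fillConvexPoly(np.zeros_like(m),cv2.convexHull(np.int32((proj(im,box(*p0))-o+.5)*S)),1)
        seed=cv2.dilate(h,np.ones((3,3)))
        # fill panel speckle, keep the component under the block
        m=cv2.morphologyEx(m,cv2.MORPH_CLOSE,np.ones((9,9)))
        n,l=cv2.connectedComponents(m); k=np.bincount(l[(seed>0)&(m>0)]).argmax(); ms.append(((l==k).astype(np.uint8),o))
    def cost(p):
        e=0
        for im,(m,o) in zip(ims,ms):
            h=cv2.fillConvexPoly(np.zeros_like(m),cv2.convexHull(np.int32(np.round(((proj(im,box(*p))-o+.5)*S-.5)*16))),1,cv2.LINE_8,4)
            e+=(h!=m).sum()/m.sum()
        return e
    best=None; p=np.array(p0,float)
    for s in((.02,.02,.25),(.006,.006,.06),(.002,.002,.02)):
        sim=np.array([p]+[p+np.eye(3)[i]*s[i] for i in range(3)])
        p=minimize(cost,p,method="Nelder-Mead",options=dict(initial_simplex=sim,xatol=1e-5,fatol=1e-5)).x
    return p,cost(p)
E
python3 - <<'E'
from h import *
from scipy.optimize import least_squares
A=get_image("scene");B=get_image("side")
ca=[(530,52),(668,140),(510,328),(372,232)];cb=[(312,270),(445,342),(300,515),(165,435)]
a=[unproj(A,(240+(x-2.5)/6,165+(y-2.5)/6),.03) for x,y in ca]
b=[unproj(B,(260+(x-2.5)/6,140+(y-2.5)/6),.03) for x,y in cb]
for P in(a,b):
    P=np.array(P)[:,:2]; print(P.round(4).tolist(),P.mean(0))
    print([np.linalg.norm(P[i]-P[(i+1)%4]).round(4) for i in range(4)])
P=np.array(a); d=P[0]-P[3]; t=np.arctan2(d[1],d[0])-np.pi/2
p0=(P[:,0].mean(),P[:,1].mean(),t); print(p0)
for I in([A],[B],[A,B]): print(fit(I,p0))
# fence front top edge
fa=[(88,122),(455,487)]; fb=[(358,130),(356,182),(733,388+10),(726,436)]
fA=[unproj(A,(240+(x-2.5)/6,165+(y-2.5)/6),.045) for x,y in fa]
fB=[unproj(B,(260+(x-2.5)/6,140+(y-2.5)/6),z) for (x,y),z in zip(fb,(.045,0,.045,0))]
print(np.round(fA,4),np.round(fB,4))
for n,im in(("scene",A),("side",B)):
  for q in("tin","brush","small_plaque"): print(n,q,[unproj(im,k["point"],0).round(3)[:2] for k in place_of(q,im)[:1]])
E
```

```text
[[0.4286, -0.0674], [0.4126, 0.0268], [0.5576, 0.0524], [0.5726, -0.0405]] [ 0.49282363 -0.00716315]
[np.float64(0.0956), np.float64(0.1472), np.float64(0.0941), np.float64(0.1465)]
[[0.5586, 0.053], [0.574, -0.0421], [0.4296, -0.0692], [0.4144, 0.0247]] [ 0.49415199 -0.00839372]
[np.float64(0.0963), np.float64(0.147), np.float64(0.0951), np.float64(0.147)]
(np.float64(0.4928236299743466), np.float64(-0.0071631490984337964), np.float64(-4.527788568954433))
(array([ 0.49094558, -0.01080388, -4.53278884]), np.float64(0.04164152082076041))
(array([ 4.97876627e-01, -2.93865298e-03, -4.52614070e+00]), np.float64(0.0706635810774447))
(array([ 0.49261806, -0.00688763, -4.52954238]), np.float64(0.21540433889366778))
[[ 0.6469 -0.1914  0.045 ]
 [ 0.6451  0.1041  0.045 ]] [[ 0.6501  0.1049  0.045 ]
 [ 0.6474  0.1048  0.    ]
 [ 0.6486 -0.1939  0.045 ]
 [ 0.6548 -0.1905  0.    ]]
scene tin []
scene brush [array([ 0.511, -0.308])]
scene small_plaque [array([0.758, 0.081])]
side tin [array([0.509, 0.183])]
side brush [array([ 0.519, -0.304])]
side small_plaque [array([0.745, 0.078])]
```

The block is at about (0.4935, -0.008), with its long axis about 10.5° from world x. The fence front is at x≈0.648, from y -0.19 to 0.105, square to world y. The plan is to turn the block about +80° with pushes at alternate ends. First move: over to the far end, fingers shut, tool y along world y.

Emit:
{"name": "apply_moves", "arguments": {"deltas": [0, -550, -433, 0, -23, 0, -550, -433, 0, -23, 0, -550, -433, 0, -23, 0, -550, -433, 0, -23, 0, -550, -433, 0, -23, 0, -550, -433, 0, -23, 0, -550, -433, 0, -23, 0, -550, -433, 0, -23, 0, -550, -433, 0, -23, 0, -550, -433, 0, -23, 0, -550, -433, 0, -23, 0, -550, -433, 0, -23]}}

```text
clock: 2.8
position: [0.4626, 0.0955, 0.2281]
ee_rot: [0.0, 0.0, 1.0, 0.0]
contact_force: [0.8, 1.2, -0.1]
width: 0.0002
gripper_force: 0.0
```

```bash
python3 -c "
from rig import *
print(get_state()); print(nose_length if not callable(nose_length) else nose_length())"
```

```text
{'clock': 2.8, 'qpos': array([ 5.59798192e-02,  1.19599580e-01,  1.70914484e+00,  2.56815379e-04,
        1.31186307e+00, -1.51431925e+00]), 'qd': array([-0.99062291,  0.20469799, -0.24034511,  0.00759725,  0.02638782,
       -0.98256139]), 'effort': array([  4.14756954, -34.21245933, -22.73727179,  -0.22393056,
         0.27052755,   0.79243211]), 'position': array([0.4626353 , 0.09552574, 0.22807886]), 'ee_rot': array([4.84831026e-04, 2.81447065e-04, 9.99999831e-01, 1.51629798e-04]), 'contact_force': array([ 0.78300195,  1.15731043, -0.05220473]), 'moment': array([-0.01746306, -0.04645924,  0.05463876]), 'gripper_force': 0.0, 'width': 0.00018355997252151156}
0.017
```

Emit:
{"name": "apply_moves", "arguments": {"deltas": [0, -96, -175, 0, 0, 0, -96, -175, 0, 0, 0, -96, -175, 0, 0, 0, -96, -175, 0, 0, 0, -96, -175, 0, 0, 0, -96, -175, 100, 0, 0, -96, -175, 150, 0, 0, -96, -175, 203, 0, 0, -96, -175, 203, 0, 0, -96, -175, 203, 0, 0, -96, -175, 203, 0, 0, -96, -175, 203, 0]}}

```text
clock: 3.8
position: [0.5567, -0.0772, 0.0234]
ee_rot: [-0.002, 0.0, 1.0, 0.001]
contact_force: [0.8, 0.3, 0.4]
width: -0.0003
gripper_force: 0.0
```

Emit:
{"name": "apply_moves", "arguments": {"deltas": [0, 0, 7, 0, 0, 0, 0, 14, 0, 0, 0, 0, 20, 0, 0, 0, 0, 26, 0, 0, 0, 0, 32, 0, 0, 0, 0, 38, 0, 0, 0, 0, 44, 0, 0, 0, 0, 50, 0, 0, 0, 0, 56, 0, 0, 0, 0, 62, 0, 0, 0, 0, 68, 0, 0, 0, 0, 74, 0, 0]}}

```text
clock: 4.8
position: [0.5597, -0.0042, 0.0264]
ee_rot: [0.002, -0.0, 1.0, -0.001]
contact_force: [0.1, -3.6, 6.1]
width: 0.0003
gripper_force: 3.3
```

```bash
cat > look.py <<'E'
from h import *
import sys
p0=[float(a) for a in sys.argv[1:4]]; p0[2]=np.radians(p0[2])
for n in sys.argv[4:]:
    im=get_image(n); p,c=fit([im],p0); print(n,p[:2].round(4),"long axis deg",(np.degrees(p[2])+90).round(2),"cost",round(c,3))
    v=cv2.cvtColor(im["frame"],cv2.COLOR_RGB2BGR); cv2.polylines(v,[np.int32(proj(im,box(*p))[4:])],1,(0,0,255)); cv2.imwrite(f"pics/{n}_{get_state()['clock']:.2f}.png",v[100:300,180:480].repeat(2,0).repeat(2,1))
E
python3 look.py .482 .01 -50 side scene
```

```text
side [ 0.4995 -0.0029] long axis deg 10.76 cost 0.391
scene [ 0.4735 -0.0406] long axis deg 98.11 cost 0.336
```

```bash
ls pics; cp pics/side_4.*.png pics/v.png
```

```text
c1.png
c2.png
scene0.png
scene_4.90.png
side0.png
side_4.85.png
```

View pics/v.png

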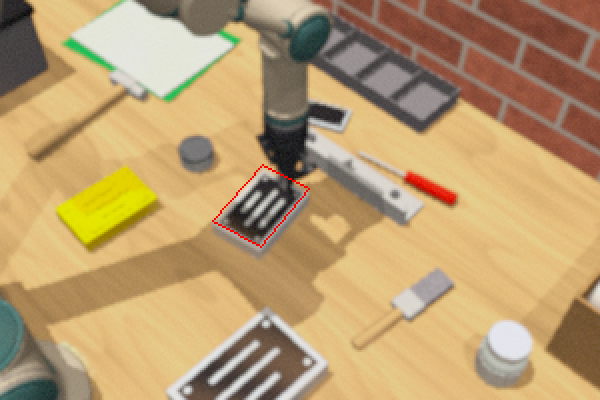

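The red outline is only a poor fit: the gripper merges with the mask. I'll take an enlarged raw view of both cameras.

Run:
```python
from h import *
o=[]
for n,c in(("scene",(320,205)),("side",(315,200))):
    im=get_image(n);x,y=c; print(n, proj(im,[[.56,-.004,.009],[.56,-.004,.03]]))
    o.append(cv2.resize(im["frame"][y-45:y+45,x-40:x+40,::-1],None,fx=5,fy=5,interpolation=cv2.INTER_CUBIC))
cv2.imwrite("pics/m1.png",np.hstack(o))
```

```text
scene [[312.03409755 211.28589066]
 [312.02178865 208.21756107]]
side [[323.20451772 196.67359465]
 [323.17918793 192.9301767 ]]
```

View pics/m1.png

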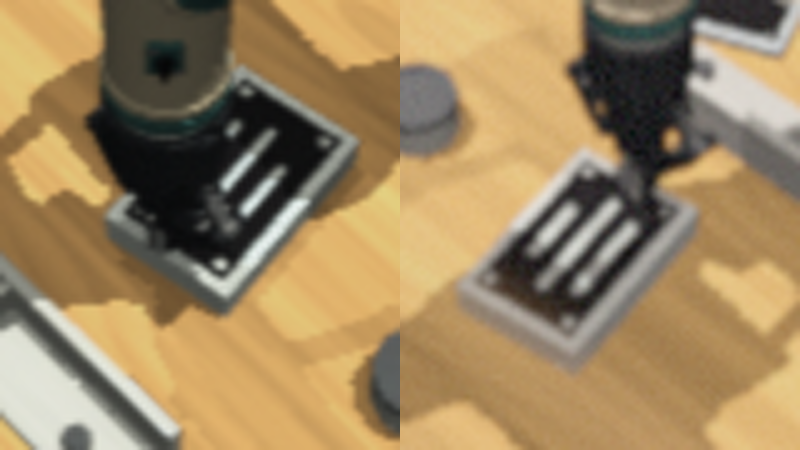

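Run:
```python
from h import *
s=get_state(); print(s["position"],s["ee_rot"],s["width"],s["contact_force"],s["moment"],s["qpos"])
im=get_image("wrist"); print(im["position"],im["orientation"],im["K"][0,0],proj(im,[[.56,-.004,.009],[.56,-.004,.03]]))
A=get_image("scene");B=get_image("side")
for z in(.01,.03,.05): print(z,unproj(A,(323,202),z)[:2],unproj(A,(311,208),z)[:2],unproj(B,(322,193),z)[:2])
a=im["frame"][:,:,::-1]
b=cv2.resize(A["frame"][170:230,280:350,::-1],None,fx=5.7,fy=5.7,interpolation=cv2.INTER_LANCZOS4)
b=np.uint8(255*(b/255.)**.5); b=cv2.resize(b,(400,400)); cv2.imwrite("pics/w1.png",np.hstack([cv2.resize(a,(400,250)).copy(),cv2.resize(b,(292,250))]))
```

```text
[ 0.5596916  -0.00312109  0.02644407] [ 2.08820876e-03 -1.45374417e-04  9.99997775e-01 -2.59943374e-04] -0.00011334187997514555 [ 1.01542898 -1.15054195  6.28711819] [-0.06489768 -0.02544007 -0.01801002] [-1.29908586e-01  4.35821710e-01  1.81963948e+00  3.38532660e-05
  8.81922888e-01 -1.70101713e+00]
[ 0.48875274 -0.00358156  0.17282231] [0.09936203 0.69989606 0.70034638 0.09893253] 280.9438136697997 [[316.96692489 235.45992362]
 [316.87113223 250.54659741]]
0.01 [ 0.50997813 -0.00475811] [ 0.55459495 -0.01493463] [0.56851347 0.01042585]
0.03 [0.51808212 0.0031721 ] [ 0.56189005 -0.00681992] [ 0.55687058 -0.0012465 ]
0.05 [0.5261861  0.01110231] [0.56918515 0.00129478] [ 0.54522769 -0.01291884]
```

View pics/w1.png

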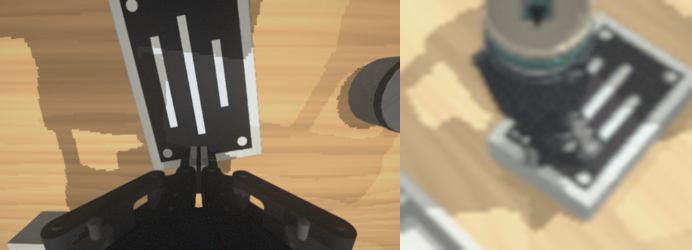

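The wrist view shows the fingertips over the block's far end, and the block hasn't moved. I'll check the heights against the wrist camera.

Run:
```python
from h import *
im=get_image("wrist")
for z in(.0,.01,.03): 
    a=unproj(im,(256,269),z);b=unproj(im,(416,245),z);print(z,a[:2],b[:2],np.linalg.norm(a-b))
s=get_state();print(s["position"],s["contact_force"],s["effort"])
# FK-free check: where does wrist cam see the known far corners?
print(proj(im,[[.574,-.042,.03],[.558,.053,.03],[.56,-.003,.009],[.56,-.003,.03],[.56,-.003,.05]]))
g=cv2.resize(im["frame"][200:300,240:430,::-1],None,fx=4,fy=4,interpolation=cv2.INTER_CUBIC)
cv2.imwrite("pics/w2.png",np.uint8(255*(g/255.)**.5))
```

```text
0.0 [ 0.58909192 -0.04622027] [0.57092941 0.06277341] 0.11049660154445609
0.01 [ 0.58328601 -0.04375386] [0.56617443 0.05893313] 0.1041029518127494
0.03 [ 0.5716742  -0.03882105] [0.55666449 0.05125257] 0.09131565234933603
[ 0.55972182 -0.00312014  0.02648064] [-0.18584761  0.2356872   6.61040988] [ 1.59017597e-01 -4.03733289e+01 -1.56051743e+01  7.08557479e-02
  7.40653253e-02  4.75609617e-03]
[[250.73439265 272.58147439]
 [418.86959561 247.17706494]
 [318.55133645 235.46127866]
 [318.66706941 250.54808526]
 [318.80843135 268.99451857]]
```

View pics/w2.png

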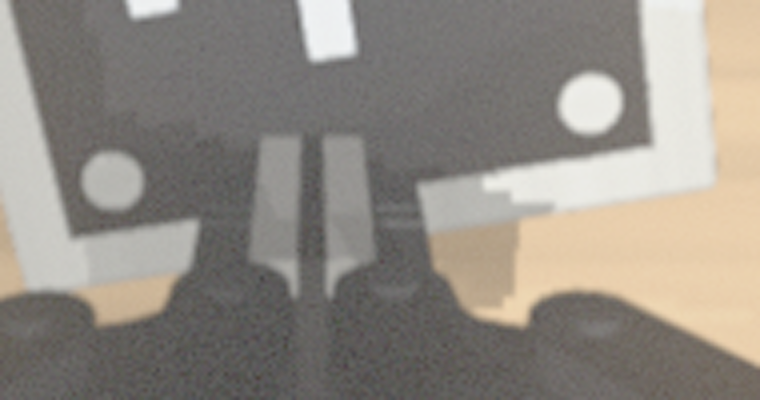

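The "tips" in the panel look partly like mirror images. I'll lift off and back away, then check in free air where the fingertips really are.

Emit:
{"name": "apply_moves", "arguments": {"deltas": [0, 0, 0, -15, 0, 0, 0, 0, -30, 0, 0, 0, -30, -30, 0, 0, 0, -60, -30, 0, 0, 0, -80, -30, 0, 0, 0, -80, -30, 0]}}

```text
clock: 5.7
position: [0.5587, -0.0865, 0.0553]
ee_rot: [0.001, 0.001, 1.0, -0.001]
contact_force: [0.0, -0.1, -0.4]
width: -0.0001
gripper_force: 0.0
```

Run:
```python
from h import *
im=get_image("wrist"); s=get_state(); p=s["position"]; print(p,s["contact_force"])
for d in(.017,.004,-.004,-.02): print(d,proj(im,[p-[0,0,d]]))
print(im["frame"][225:290:3,300:336:3].mean(2).astype(int))
g=cv2.resize(im["frame"][190:300,230:420,::-1],None,fx=4,fy=4,interpolation=cv2.INTER_CUBIC)
cv2.imwrite("pics/w3.png",g)
```

```text
[ 0.55822264 -0.08458099  0.05500898] [-0.07423701  0.18541839 -0.45358385]
0.017 [[321.34782539 234.51388252]]
0.004 [[321.59499801 243.32202667]]
-0.004 [[321.76653944 249.43781587]]
-0.02 [[322.16505174 263.65448965]]
[[119 119  99 103 100 102 112 108 108 108 158 157]
 [114 113  96  98  96  99  95  99  98  98  96 103]
 [115 109  97  94  96  96  95  97  97  95  96  95]
 [119 118  93  91  92  69  60  85  91  91  96  99]
 [120 120  91  91  91  56  39  84  91  92  95 100]
 [115 114  89  89  91  56  41  74  89  90  92 100]
 [ 59  61  92  90  91  49  41  74  91  90  88  65]
 [ 43  49  91  90  90  46  42  71  88  90  87  43]
 [ 41  57  84  89  89  45  41  67  89  89  90  43]
 [ 37  57  78  74  87  46  41  66  86  89  89  54]
 [ 49  70  76  75  79  51  39  67  89  89  88  52]
 [ 36  71  77  77  75  42  44  58  85  89  83  51]
 [ 38  70  76  76  76  40  35  50  78  72  76  60]
 [ 43  71  79  84  86  39  40  55  82  83  79  58]
 [ 39  38  42  78 113  45  44  74 110  71  41  40]
 [ 38  36  36  32  80  44  42  72  51  38  38  40]
 [ 42  35  34  36  52  42  38  61  37  32  38  41]
 [ 33  37  41  36  32  39  43  36  36  38  37  34]
 [ 33  38  33  37  40  40  44  39  37  36  41  34]
 [ 33  31  35  27  33  43  39  40  28  33  40  34]
 [ 33  31  32  34  37  39  42  37  33  34  32  30]
 [ 31  29  31  36  29  39  40  33  31  32  35  30]]
```

View pics/w3.png

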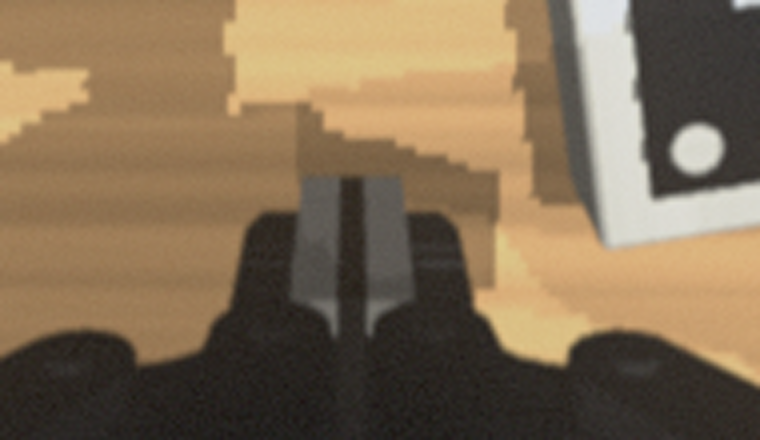

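Run:
```python
from h import *
im=get_image("wrist"); p=get_state()["position"]; print(p)
for z in(0,.01,.03): print(z,unproj(im,(381.7,251.5),z)[:2],unproj(im,(376,241),z)[:2])
for x,y in((.574,-.042),(.576,-.044)):
  for z in(0,.01,.03): print(x,y,z,proj(im,[[x,y,z]]))
f=im["frame"]; g=cv2.resize(f[205:265,350:400,::-1],None,fx=10,fy=10,interpolation=cv2.INTER_NEAREST); 
print(f[[225,235,240,243,246,250,253]][:,358:392:2].mean(2).astype(int))
A=get_image("scene");B=get_image("side")
for z in (0,.03): print(proj(A,box(.4935,-.0078,np.radians(-79.5))[:4]+[0,0,z]).round(1).tolist(),proj(B,box(.4935,-.0078,np.radians(-79.5))[:4]+[0,0,z]).round(1).tolist())
```

```text
[ 0.55786149 -0.0834258   0.05482577]
0 [ 0.58851295 -0.03447479] [ 0.57947062 -0.03949341]
0.01 [ 0.58351633 -0.03697512] [ 0.57492248 -0.04174482]
0.03 [ 0.57352309 -0.04197577] [ 0.56582621 -0.04624765]
0.574 -0.042 0 [[373.16526626 234.5219452 ]]
0.574 -0.042 0.01 [[375.72570439 239.85655753]]
0.574 -0.042 0.03 [[381.62026615 252.14430656]]
0.576 -0.044 0 [[370.46028053 236.91506745]]
0.576 -0.044 0.01 [[372.88964497 242.34550705]]
0.576 -0.044 0.03 [[378.48020246 254.84890317]]
[[141 125 104 104 104  95  82  82 141 202 214 215 215 218 217 113  54]
 [159 119 104 101 104 104  88  83  92 167 214 213 215 215 216 201  69]
 [158 137 107 101  99 101  98  91  85 143 202 211 215 216 215 211 135]
 [152 151 150 148 149 151 152 149  96 125 196 211 213 215 214 215 214]
 [159 156 154 151 152 155 153 154 135 111 183 213 212 213 214 213 214]
 [172 172 169 169 169 170 171 171 170 146 170 211 209 213 211 203 202]
 [179 175 173 172 172 174 173 173 174 173 168 175 171 175 176 171 172]]
[[300.4, 207.8], [326.9, 177.5], [350.7, 192.4], [324.8, 224.1]] [[334.3, 201.7], [310.0, 230.9], [286.4, 217.4], [311.3, 189.7]]
[[300.1, 203.4], [327.2, 172.7], [351.5, 187.7], [325.0, 219.9]] [[334.5, 196.4], [309.7, 225.8], [285.7, 212.2], [311.1, 184.4]]
```

Block, fence and wrist views all put the block top at 30 mm, so the shut fingertips must reach much less than 17 mm beyond the TCP (the visible near pad edge fits about 0). I'll feel for the bench next to the block.

Emit:
{"name": "apply_moves", "arguments": {"deltas": [0, 0, 0, 20, 0, 0, 0, 0, 35, 0, 0, 0, 0, 38, 0, 0, 0, 0, 40, 0, 0, 0, 0, 40, 0]}}

```text
clock: 6.32
position: [0.558, -0.0827, 0.0147]
ee_rot: [-0.0, -0.0, 1.0, 0.0]
contact_force: [-0.5, -0.1, -0.2]
width: -0.0002
gripper_force: 0.0
```

Emit:
{"name": "apply_moves", "arguments": {"deltas": [0, 0, 0, 3, 0, 0, 0, 0, 6, 0, 0, 0, 0, 6, 0]}}

```text
clock: 6.57
position: [0.558, -0.0834, 0.0087]
ee_rot: [0.0, 0.0, 1.0, 0.0]
contact_force: [-0.5, 0.1, 0.5]
width: 0.0002
gripper_force: 0.0
```

No contact at 9 mm, so the tip length given doesn't hold here. At this height the fingers do meet the block's side. Pushing now.

Emit:
{"name": "apply_moves", "arguments": {"deltas": [0, 0, 10, -2, 0, 0, 0, 18, -2, 0, 0, 0, 23, -2, 0, 0, 0, 28, -2, 0, 0, 0, 33, -2, 0, 0, 0, 38, -2, 0, 0, 0, 43, -2, 0, 0, 0, 48, -2, 0, 0, 0, 53, -2, 0, 0, 0, 58, -2, 0, 0, 0, 63, -2, 0, 0, 0, 66, -2, 0]}}

```text
clock: 7.57
position: [0.5583, -0.0171, 0.011]
ee_rot: [0.0, -0.0, 1.0, -0.0]
contact_force: [2.0, -4.1, 1.6]
width: 0.0003
gripper_force: 2.5
```

```bash
python3 look.py .485 .008 -62 side scene; ls pics | tail -4
```

```text
side [0.4881 0.0187] long axis deg 30.12 cost 0.451
scene [0.4804 0.0103] long axis deg 31.8 cost 0.421
v.png
w1.png
w2.png
w3.png
```

Turned about 20° so far. Continuing the same push, then lifting clear for a clean look.

Emit:
{"name": "apply_moves", "arguments": {"deltas": [0, 0, 5, 0, 0, 0, 0, 10, 0, 0, 0, 0, 15, 0, 0, 0, 0, 20, 0, 0, 0, 0, 25, 0, 0, 0, 0, 30, 0, 0, 0, 0, 35, 0, 0, 0, 0, 38, 0, 0, 0, 0, 20, 0, 0, 0, 0, 10, -20, 0, 0, 0, 10, -60, 0, 0, 0, 10, -100, 0]}}

```text
clock: 8.67
position: [0.555, -0.0063, 0.1095]
ee_rot: [-0.004, 0.001, 1.0, 0.002]
contact_force: [1.1, 0.4, 0.4]
width: -0.0002
gripper_force: 0.0
```

```bash
python3 look.py .475 .025 -42 side scene wrist
```

```text
side [0.4822 0.0324] long axis deg 51.3 cost 0.252
scene [0.4752 0.0238] long axis deg 50.61 cost 0.325
wrist [0.475 0.025] long axis deg 48.0 cost 0.0
```

Long axis now at about 51°, centre about (0.4785, 0.028). Next the other end: over to its left side near the robot, and down.

Emit:
{"name": "apply_moves", "arguments": {"deltas": [0, 186, 50, 0, 0, 0, 186, 50, 0, 0, 0, 186, 50, 0, 0, 0, 186, 50, 0, 0, 0, 186, 50, 0, 0, 0, 186, 50, 0, 0, 0, 186, 50, 40, 0, 0, 186, 50, 80, 0, 0, 186, 50, 98, 0, 0, 186, 50, 98, 0, 0, 186, 50, 98, 0, 0, 186, 50, 98, 0]}}

```text
clock: 9.82
position: [0.3726, 0.0427, 0.0129]
ee_rot: [0.0, 0.0, 1.0, 0.0]
contact_force: [0.4, -1.1, 0.3]
width: -0.0003
gripper_force: 0.0
```

Emit:
{"name": "apply_moves", "arguments": {"deltas": [0, -9, -8, 0, 0, 0, -18, -15, 0, 0, 0, -21, -20, 0, 0, 0, -24, -25, 0, 0, 0, -27, -30, 0, 0, 0, -31, -35, 0, 0, 0, -35, -40, 0, 0, 0, -39, -45, 0, 0, 0, -42, -49, 0, 0, 0, -46, -53, 0, 0, 0, -50, -57, 0, 0, 0, -54, -61, 0, 0]}}

```text
clock: 10.82
position: [0.4221, -0.0182, 0.0123]
ee_rot: [-0.004, 0.0, 1.0, 0.001]
contact_force: [-5.8, 1.6, 4.7]
width: 0.0003
gripper_force: 3.1
```

```bash
python3 look.py .495 .02 -15 side scene
```

```text
side [0.4974 0.0232] long axis deg 76.35 cost 0.432
scene [0.4917 0.0146] long axis deg 75.9 cost 0.236
```

76° now, centre about (0.4945, 0.019). A little more at this end, then back off and feel down to the bench, since I'll need the true tip height for a two-finger square push.

Emit:
{"name": "apply_moves", "arguments": {"deltas": [0, -4, 0, 0, 0, 0, -8, 0, 0, 0, 0, -12, 0, 0, 0, 0, -15, 0, 0, 0, 0, 0, 0, 0, 0, 0, 35, 15, 0, 0, 0, 45, 36, 0, 0, 0, 45, 36, 5, 0, 0, 45, 36, 10, 0, 0, 45, 36, 10, 0]}}

```text
clock: 11.75
position: [0.3826, 0.017, 0.0024]
ee_rot: [0.001, -0.0, 1.0, -0.0]
contact_force: [-0.1, 0.3, 0.1]
width: 0.0001
gripper_force: 0.0
```

```bash
python3 look.py .5 .02 -6 side scene; python3 -c "
from rig import *; s=get_state(); print(s['position'],s['contact_force'])"
```

```text
side [0.5102 0.0258] long axis deg 82.39 cost 0.362
scene [0.5048 0.0182] long axis deg 81.87 cost 0.046
[0.38272419 0.01688346 0.00270585] [0.04983818 1.21814051 0.01668163]
```

Emit:
{"name": "apply_moves", "arguments": {"deltas": [70, 0, 0, 0, 0, 70, 0, 0, 0, 0, 70, 0, 0, 0, 0, 70, 0, 0, 2, 0, 70, 0, 0, 4, 0, 70, 0, 0, 6, 0, 70, 0, 0, 8, 0, 70, 0, 0, 10, 0, 70, 0, 0, 10, 0]}}

```text
clock: 12.6
position: [0.3807, 0.0176, -0.0077]
ee_rot: [-0.0, 0.0, 1.0, 0.0]
contact_force: [0.6, 0.1, 0.0]
width: 0.07
gripper_force: 0.0
```

Emit:
{"name": "apply_moves", "arguments": {"deltas": [70, -12, 4, 0, 0, 70, -26, 4, 0, 0, 70, -40, 4, 0, 0, 70, -47, 4, 0, 0, 70, -53, 4, 0, 0, 70, -59, 4, 0, 0, 70, -65, 4, 0, 0, 70, -71, 4, 0, 0, 70, -77, 4, 0, 0, 70, -83, 4, 0, 0, 70, -88, 4, 0, 0, 70, -92, 4, 0, 0]}}

```text
clock: 13.6
position: [0.468, 0.0217, -0.0081]
ee_rot: [-0.005, 0.0, 1.0, 0.0]
contact_force: [-9.4, -0.4, 4.9]
width: 0.0703
gripper_force: 4.6
```

```bash
python3 look.py .535 .022 -1 side scene
```

```text
side [0.531  0.0356] long axis deg 88.37 cost 0.393
scene [0.5266 0.0251] long axis deg 89.82 cost 0.347
```

Square within about 1.5°, but y≈0.03 is near the fence's end limit. I'll push it some way forward, still clear of the fence and away from the tin, then nudge the +y end sideways.

Emit:
{"name": "apply_moves", "arguments": {"deltas": [70, -6, 0, 0, 0, 70, -12, 0, 0, 0, 70, -18, 0, 0, 0, 70, -24, 0, 0, 0, 70, -29, 0, 0, 0, 70, -32, 0, 0, 0, 70, -32, 0, 0, 0, 70, 0, 0, 0, 0, 70, 0, 0, -40, 0, 70, 0, 0, -80, 0, 0, 0, 40, -120, 0, 0, 0, 80, -120, 0]}}

```text
clock: 14.7
position: [0.4779, 0.0905, 0.116]
ee_rot: [0.007, 0.003, 1.0, -0.0]
contact_force: [1.4, -0.3, -0.1]
width: 0.0472
gripper_force: 0.0
```

```bash
python3 look.py .565 .027 0 side scene; python3 -c "
from rig import *; s=get_state(); print(s['position'],s['contact_force'])"
```

```text
side [0.5668 0.0324] long axis deg 89.56 cost 0.034
scene [0.5613 0.0253] long axis deg 89.65 cost 0.048
[0.47591301 0.09625727 0.11401731] [-0.92742627 -1.33560652 -0.70091148]
```

Emit:
{"name": "apply_moves", "arguments": {"deltas": [0, -45, 36, 0, 0, 0, -90, 36, 0, 0, 0, -90, 36, 0, 0, 0, -90, 36, 0, 0, 0, -90, 36, 40, 0, 0, -90, 36, 80, 0, 0, -90, 36, 105, 0, 0, -90, 36, 105, 0, 0, -90, 36, 105, 0]}}

```text
clock: 15.55
position: [0.5614, 0.127, 0.0045]
ee_rot: [-0.002, 0.0, 1.0, -0.0]
contact_force: [-0.0, -0.7, 0.5]
width: -0.0002
gripper_force: 0.0
```

Emit:
{"name": "apply_moves", "arguments": {"deltas": [0, 0, -5, 0, 0, 0, 0, -10, 0, 0, 0, 0, -15, 0, 0, 0, 0, -20, 0, 0, 0, 0, -25, 0, 0, 0, 0, -30, 0, 0, 0, 0, -35, 0, 0, 0, 0, -40, 0, 0, 0, 0, -45, 0, 0, 0, 0, -50, 0, 0, 0, 0, -54, 0, 0, 0, 0, -54, 0, 0]}}

```text
clock: 16.55
position: [0.5645, 0.074, 0.0078]
ee_rot: [0.002, 0.001, 1.0, 0.001]
contact_force: [-0.7, 4.8, 3.9]
width: -0.0003
gripper_force: 2.1
```

Emit:
{"name": "apply_moves", "arguments": {"deltas": [0, 0, 15, 0, 0, 0, 0, 15, -40, 0, 0, 40, 15, -80, 0, 0, 80, 0, -110, 0, 70, 120, -30, -110, 0, 70, 160, -60, -110, 0, 70, 160, -60, -110, 0]}}

```text
clock: 17.13
position: [0.4013, 0.0126, 0.1173]
ee_rot: [0.001, -0.001, 1.0, -0.001]
contact_force: [0.1, -0.9, 0.4]
width: 0.036
gripper_force: 0.0
```

```bash
python3 look.py .564 -.015 0 side scene; python3 -c "
from rig import *; s=get_state(); print(s['position'],s['contact_force'])"
```

```text
side [ 0.5678 -0.0098] long axis deg 88.91 cost 0.039
scene [ 0.5615 -0.0167] long axis deg 90.11 cost 0.048
[0.39744911 0.01184656 0.11654854] [ 0.33216005 -0.64516006 -0.39595653]
```

Emit:
{"name": "apply_moves", "arguments": {"deltas": [70, -40, -25, 20, 0, 70, -55, -25, 60, 0, 70, -55, -25, 90, 0, 70, -55, -25, 110, 0, 70, -55, -25, 118, 0, 70, -55, -25, 123, 0, 70, -55, -25, 123, 0, 70, -55, -25, 123, 0]}}

```text
clock: 17.9
position: [0.4591, -0.0113, -0.0063]
ee_rot: [0.001, 0.0, 1.0, -0.0]
contact_force: [-1.0, 0.2, 0.1]
width: 0.0697
gripper_force: 0.0
```

Emit:
{"name": "apply_moves", "arguments": {"deltas": [70, -10, 0, 0, 0, 70, -20, 0, 0, 0, 70, -30, 0, 0, 0, 70, -38, 0, 0, 0, 70, -46, 0, 0, 0, 70, -54, 0, 0, 0, 70, -60, 0, 0, 0, 70, -64, 0, 0, 0, 70, -67, 0, 0, 0, 70, -69, 0, 0, 0, 70, -71, 0, 0, 0, 70, -72, 0, 0]}}

```text
$.deltas: bad value
```

```bash
python3 look.py .593 -.013 0 side scene
```

```text
side [0.5512 0.0112] long axis deg 107.42 cost 0.43
scene [ 0.561  -0.0173] long axis deg 90.07 cost 0.046
```

Emit:
{"name": "apply_moves", "arguments": {"deltas": [70, -10, 0, 0, 0, 70, -20, 0, 0, 0, 70, -30, 0, 0, 0, 70, -38, 0, 0, 0, 70, -46, 0, 0, 0, 70, -54, 0, 0, 0, 70, -60, 0, 0, 0, 70, -64, 0, 0, 0, 70, -67, 0, 0, 0, 70, -69, 0, 0, 0, 70, -71, 0, 0, 0, 70, -72, 0, 0]}}

```text
$.deltas: bad value
```

The same call was refused twice, so I'll try a shorter one.

Emit:
{"name": "apply_moves", "arguments": {"deltas": [70, -10, 0, 0, 0, 70, -20, 0, 0, 0, 70, -30, 0, 0, 0, 70, -38, 0, 0, 0, 70, -46, 0, 0, 0, 70, -54, 0, 0, 0]}}

```text
clock: 18.5
position: [0.5075, -0.0108, -0.0079]
ee_rot: [-0.006, -0.0, 1.0, 0.0]
contact_force: [-11.8, -1.0, 8.8]
width: 0.0699
gripper_force: 5.8
```

```bash
python3 -c "
from rig import *; s=get_state(); print(s['clock'],s['position'],s['contact_force'],s['width'])"
```

```text
18.5 [ 0.50752953 -0.0107984  -0.00789451] [-11.8204938   -1.01757208   8.767663  ] 0.06988520455779867
```

Emit:
{"name": "apply_moves", "arguments": {"deltas": [70, -5, 0, 0, 0, 70, -9, 0, 0, 0, 70, -12, 0, 0, 0, 70, -14, 0, 0, 0, 70, -16, 0, 0, 0, 70, -18, 0, 0, 0, 70, -18, 0, 0, 0]}}

```text
clock: 19.08
position: [0.5247, -0.0105, -0.0081]
ee_rot: [-0.006, -0.0, 1.0, 0.001]
contact_force: [-8.7, 0.3, 6.1]
width: 0.07
gripper_force: 4.6
```

```bash
python3 look.py .59 -.013 0 side scene
```

```text
side [ 0.5984 -0.0044] long axis deg 91.9 cost 0.557
scene [ 0.6436 -0.0085] long axis deg 103.48 cost 0.547
```

Emit:
{"name": "apply_moves", "arguments": {"deltas": [70, -3, 0, 0, 0, 70, -5, 0, 0, 0, 70, -7, 0, 0, 0, 70, -9, 0, 0, 0, 70, -9, 0, 0, 0]}}

```text
clock: 19.6
position: [0.5343, -0.0106, -0.0081]
ee_rot: [-0.005, -0.0, 1.0, 0.001]
contact_force: [-7.9, -0.2, 5.1]
width: 0.0699
gripper_force: 4.3
```

Emit:
{"name": "apply_moves", "arguments": {"deltas": [70, -2, 0, 0, 0, 70, -4, 0, 0, 0, 70, -4, 0, 0, 0]}}

```text
clock: 19.85
position: [0.5342, -0.0105, -0.0083]
ee_rot: [-0.009, -0.0, 1.0, 0.001]
contact_force: [-15.7, -1.2, 11.9]
width: 0.07
gripper_force: 7.6
```

Emit:
{"name": "apply_moves", "arguments": {"deltas": [70, -2, 0, 0, 0, 70, -4, 0, 0, 0, 70, -5, 0, 0, 0, 70, -5, 0, 0, 0]}}

```text
clock: 20.18
position: [0.534, -0.0105, -0.0086]
ee_rot: [-0.014, -0.001, 1.0, 0.001]
contact_force: [-21.8, -2.2, 19.0]
width: 0.07
gripper_force: 11.9
```

The arm has stopped moving and the force is climbing, so the block is seated. Backing straight off to look.

Emit:
{"name": "apply_moves", "arguments": {"deltas": [70, 10, 0, 0, 0, 70, 30, 0, 0, 0, 70, 60, 0, 0, 0, 70, 80, 0, -40, 0, 70, 110, 0, -80, 0, 70, 150, 0, -120, 0, 70, 150, 0, -150, 0, 70, 150, 0, -150, 0, 70, 150, 0, -150, 0]}}

```text
clock: 20.93
position: [0.3997, -0.0116, 0.146]
ee_rot: [0.004, 0.0, 1.0, -0.001]
contact_force: [1.2, -1.1, -0.4]
width: 0.0697
gripper_force: 0.0
```

Run:
```python
from h import *
A=get_image("scene");B=get_image("side"); s=get_state(); print(s["position"],s["contact_force"])
a=cv2.resize(A["frame"][150:250,235:335,::-1],None,fx=4,fy=4,interpolation=cv2.INTER_CUBIC)
b=cv2.resize(B["frame"][140:240,300:400,::-1],None,fx=4,fy=4,interpolation=cv2.INTER_CUBIC)
cv2.imwrite("pics/end.png",np.hstack([a,b]))
```

```text
[ 0.398688   -0.01129634  0.14282032] [ 0.26753921  0.38457286 -0.74076908]
```

View pics/end.png

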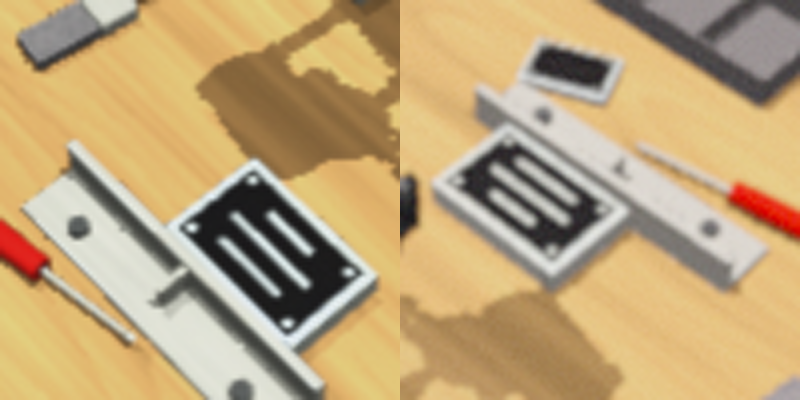

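The view shows the block's long side parallel to the fence front with no visible gap: the left panel from about (175,225) to (290,345), the right panel from (510,125) to (630,210). It lies inside both fence ends. Handing in.

```bash
python3 -c "
from rig import *
print(sign_off())"
```

```text
the job is handed in; nothing more can be done
None
```

I turned the block about 80° in place, pushed it up until its long side lay flush on the fence inside both ends, and handed it in at about 21 s; `sign_off()` returned no verdict. One early push at the wrong height rode over the block's top at about 6 N without moving it.

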